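# Pack the second layer and draw up the carrier's telescoping handle

## Task

On the green medicine carrier, gently lay the blue separator board squarely on the carton already packed there, let go, then gently set the loose carton squarely on top of the board and let go. Then squeeze the red release button on the black pull bar and draw the telescoping handle straight up past its first stop to its second stop, fully out. Finish while still gripping the bar and holding it up there, and leave the two jars and the small green box alone.

Things in the scene. Friction and masses are not known exactly. Their poses are not given: they have to be found in the camera images.
- carrier: green carrier fixed to the counter, footprint 140 (x) x 300 (y) mm. Origin: centre of its underside; z up. Its +y half holds the first layer, a cardboard carton with a paper band, 60 (x) x 120 (y) mm, held immovably by 25 mm high walls (outer size 72 x 132 mm); its top is 44 mm above the counter. The telescoping handle stands in its -y half at (0, -85) mm: two upright tubes at y = -127 and -43 mm in 22 mm thick sleeves 95 mm high, joined at the top by the pull bar
- layer_top (a point): centre of the top face of the first layer, (0, 70, 44) mm in the carrier's frame; same axes as the carrier. The separator goes here, its long side along the carrier's y
- separator: loose stiff blue board 120 (x) x 60 (y) x 6 mm thick, about 40 g. Origin: centre of its underside, x along its length. It starts lying flat on the grey stand, overhanging it by some 13 mm on both long sides, so that it can be gripped across its 60 mm width from above, with the fingertips reaching below the board
- stand: fixed grey block 90 (x) x 34 (y) x 24 mm high that carries the separator at the start. Origin: centre of its underside
- carton: loose cardboard carton 120 (x) x 60 (y) x 36 mm high, 0.15 to 0.31 kg, with a paper band along its length and a red mark on top. Origin: centre of its underside, x along its length; it starts standing on the counter
- pull_bar: black pull bar of the handle, 24 (x) x 104 (y) x 24 mm high, long side along the carrier's y; same axes as the carrier. Origin: centre of its underside, 100 mm above the counter when down and 200 mm when fully out. Free space below it between the tubes. Grip it in the middle from above, across x
- bar_centre (a point): centre of the pull bar, 12 mm above its underside, not counting the button
- button_face (a point): centre of the outer face of the red release button, in the middle of the bar's +x side (the side away from the robot): 44 (y) x 16 mm high, standing 8 mm proud of the bar (20 mm from the bar's centre plane); pressed in along the carrier's -x
- release (a joint): travel of the red button, 0 out to 0.006 m fully in (2 mm still proud); spring, 2.4 N to start and 8 N fully in. In by about 5 mm it frees the latch; it springs back when let go. A firm grip across the bar presses it
- handle (a joint): height the handle is drawn out, 0 fully down, first stop 0.050 m, second stop 0.100 m, where it can go no farther. With the button out it is locked at each of these three places; with the button held in it slides past the first stop. Pulling takes 5 to 9 N (weight and a return spring); between stops it sinks back when let go
- amber_jar: bystander: amber glass jar with black cap, 66 mm across, 90 mm high. Origin: centre of its underside
- white_jar: bystander: white ceramic jar with red cap, 72 mm across, 100 mm high. Origin: centre of its underside
- medicine_box: bystander: small green box, 50 x 90 x 40 mm high. Origin: centre of its underside

How it is judged:
By the outcome, as a careful person would: the job done as asked, in the order asked, and still so for the second after the job is handed in, while the arm keeps its last pose, push and grip.
It also fails if it takes over 64 s, if anything falls off the work surface, if the arm or the gripper's body presses on something with over 40 N, if the wrist force passes 120 N, or if a joint passes its speed limit or range.

## Robot

A 6-joint arm with a two-finger parallel gripper is mounted at the origin on the work surface. World frame = base frame: x ahead of the robot, y to its left, z up, the work surface at z = 0. Lengths are in m, angles in rad, forces in N, time in s.
With the tool pointing down it reaches from about 0.25 to 0.775 m from the base axis. Payload 8.9 kg.
Tool frame: the origin (TCP) lies at the very end of the fingers, on their centre line; the grasp point (between the pads) lies grasp_offset behind it (grasp_offset is the distance from the TCP to the grasp point, in m); z points along the fingers, y is the line along which they close (so a half turn about z gives the same grasp; the last joint's range is limited). The gripper opens to 85 mm and grips with 20 to 120 N. Pads are 22 mm wide; open, the fingers measure 114 mm over their backs; the gripper's body (76 mm by 85 mm) begins 54 mm behind the grasp point. The pads swing forward as they close: fully open they stand 13 mm farther back than shut.
Start: joints at [1.205, 0.291, -0.153, 1.127, 0, 1.431], TCP at [0.118, 0.512, 0.209] pointing down, gripper open.
Joint ranges: [-2.52, 2.52], [-0.91, 1.74], [-1.3, 1.37], [-1.96, 2.02], [-1.52, 1.47], [-3.14, 3.14]. Speed limits (rad/s): [2.22, 2.22, 2.79, 3.14, 3.14, 3.14].

## Interface

Orientations are given as a rotation vector (axis times angle).
In Python, from workcell import state, get_image, close_job, grasp_offset gives the robot as it stands.
- The arm moves only by the shell command python3 -m jog 'ROWS' [FORCE]. ROWS is JSON, a list of rows, each an object of numbers: "tx", "ty", "tz": the shift along the world's x, y, z each as a share of 60 cm, from -1 to 1; "wx", "wy", "wz": the turn, a rotation vector about the world's x, y, z each as a share of 180 degrees, from -1 to 1; "hand": the opening, from 0 (shut) to 1 (fully open). A call has exactly 8 rows; each row is the pose to reach, as a shift and turn from the pose commanded when the call began, turning the shorter way round; what a row does not reach only later rows make up. A row lasts 1/10 s, in which the tool goes at most 50 mm and 8.59 degrees, less where a joint would pass 70% of its speed; a pose out of reach is approached as far as the arm can. A call with a number of a shift or a turn outside -1 to 1 is refused whole. A call with a gripper value outside its range is refused whole. The fingers move at their own pace and stop on an object; FORCE is the grip in N (left out, the last holds). Time passes only in rows, so rows that repeat a pose let the fingers close, or fill a call up. It gives the time, the measured TCP pose, the force, the opening and the grip force at its end, in the units of the state.
- state(): the state, without advancing time (a new reading comes with each control period).
- get_image(name): name is "scene" or "top" or "wrist"; returns a dict with "pixels" (384x512x3 uint8, red, green, blue), "depth" (384x512 float32, m along the optical axis (not along the pixel's ray), 0 where there is no reading), "fx", "fy", "cx", "cy" (pixels), "k1" (the pictures are not rectified: a ray, as slopes to the right and down, at radius r is drawn at 1 + k1 r^2 times it, then the intrinsics apply), "R" (3x3) and "t" (3): a world point X has camera coordinates R X + t. Camera axes: x right, y down, z forward; pixel columns grow to the right and rows downward; lengths in m; the calibration is good to about 2 mm. A picture is of the moment at which its call begins.
- close_job(): hands the job in; it is judged then, once.
The state is a dict: "time_s": time; "q": joint angles; "joint_velocities": joint speeds; "joint_torque": joint torques, N m; "tcp_pos": TCP position; "tcp_rot": TCP orientation; "force": force on the tool from outside, world axes, zero at the start; "torque": the same for the moment, N m; "grip_width": finger opening in m; "grip_force": force on a finger pad.
Only numpy, scipy, OpenCV 4.12 (cv2) and the standard library are available. Lean on these libraries where they do the work, as an engineer would, in place of code of your own. Each camera call takes 0.05 s, during which the arm holds its last target. There are 200 camera calls.

## Working session

There is one attempt and no reset: what is moved stays moved. The work goes in short steps, Python scripts to look and compute and a shell command to move; the robot and the scene stay as the last step left them, time stands still between calls to the robot, and variables do not carry over. Pictures are saved under pics/ and viewed, at most 10 in all, crops included, and the job is handed in when it is done.

```bash
ls; mkdir -p pics; cat > h.py <<'E'
import numpy as np, cv2, pickle
from workcell import state,get_image,close_job,grasp_offset
def grab(name,fn):
    im=get_image(name); cv2.imwrite(f'pics/{fn}.png',im['pixels'][:,:,::-1]); pickle.dump(im,open(f'pics/{fn}.pkl','wb')); return im
def load(fn): return pickle.load(open(f'pics/{fn}.pkl','rb'))
def cloud(im):
    h,w=im['depth'].shape
    u,v=np.meshgrid(np.arange(w),np.arange(h))
    K=np.array([[im['fx'],0,im['cx']],[0,im['fy'],im['cy']],[0,0,1.]])
    p=np.stack([u,v],-1).reshape(-1,1,2).astype(float)
    n=cv2.undistortPoints(p,K,np.array([im['k1'],0,0,0,0.])).reshape(h,w,2)
    d=im['depth']; P=np.dstack([n*d[...,None],d])
    X=(P-np.array(im['t']))@np.array(im['R']); X[d<=0]=np.nan
    return X
E
python3 - <<'E'
from h import *
s=state(); print(s); print(grasp_offset() if callable(grasp_offset) else grasp_offset)
a=[grab(n,n+'0') for n in('scene','top')]
cv2.imwrite('pics/both.png',cv2.resize(np.vstack([x['pixels'] for x in a]),(400,600))[:,:,::-1])
for x in a: print(x['R'],x['t'],x['fx'],x['k1'])
E
```

```text
pics
{'time_s': 0.0, 'q': array([ 1.20470577e+00,  2.91272359e-01, -1.54097466e-01,  1.12669377e+00,
       -1.69579454e-05,  1.43152220e+00]), 'joint_velocities': array([-5.77055843e-04, -1.52092787e-03,  9.68908287e-04,  1.12208745e-04,
       -4.31424262e-04,  5.05580481e-05]), 'joint_torque': array([ 1.00566533e-03, -5.37145722e+01,  3.31371582e+01,  1.60872872e-02,
       -2.26747397e-04, -3.37579922e-05]), 'tcp_pos': array([0.11788668, 0.51113233, 0.2080472 ]), 'tcp_rot': array([-3.55485106e-01, -3.12111256e+00,  1.93388788e-03]), 'force': array([ 0.54958304, -0.06741399, -0.55088923]), 'torque': array([-0.0566697 , -0.0271896 , -0.01381453]), 'grip_force': 0.0, 'grip_width': 0.08540149933936371}
0.0187
[[ 0.52188847  0.85301151 -0.0019465 ]
 [ 0.51701422 -0.31813237 -0.79466225]
 [-0.67847529  0.4137187  -0.6070487 ]] [-0.34996961 -0.21149571  1.44227457] 420.4416120175322 -0.15698267149786838
[[ 0.02872649 -0.99958626 -0.00144941]
 [-0.98390523 -0.02801995 -0.17648052]
 [ 0.17636689  0.00649575 -0.98430307]] [0.0423081  0.58126731 0.92087272] 400.9813243124937 -0.1424643859565219
```

View pics/top0.png

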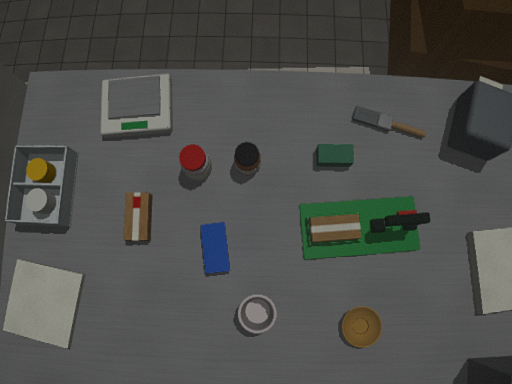

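View pics/scene0.png

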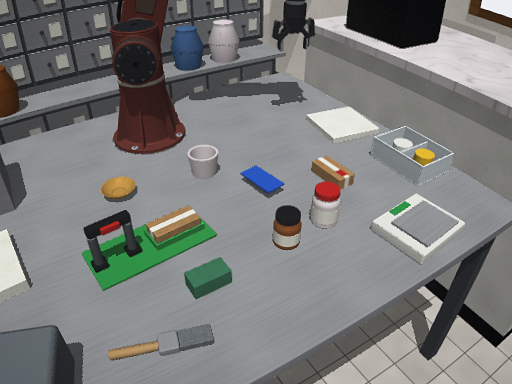

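The top view shows the carrier at (360,228), its packed carton at (335,228) and the pull bar at (408,220). The blue board is at (215,248), the loose carton at (137,216), the jars at (195,160) and (247,157), and the green box at (335,155). The scene view agrees: bar (108,225), board (262,180), carton (332,171). Now I'll segment these with depth in both views.

```bash
cat >> h.py <<'E'
def rect(P):
    (c,s,a)=cv2.minAreaRect((P[:,:2]*1000).astype(np.float32))
    if s[0]<s[1]: s=s[::-1]; a+=90
    a=(a+90)%180-90
    return np.round(c,1),np.round(s,1),round(a,2),'z',np.round(np.percentile(P[:,2],[5,50,95])*1000,1),len(P)
def blob(m,near=None):
    n,l,st,c=cv2.connectedComponentsWithStats(m.astype(np.uint8))
    return l==1+np.argmax(st[1:,4])
def top(P,tol=.004):  # points near dominant highest level
    z=P[:,2]; h=np.percentile(z,90); return P[abs(z-h)<tol]
E
python3 - <<'E'
from h import *
for n in('top0','scene0'):
    im=load(n); X=cloud(im); hsv=cv2.cvtColor(im['pixels'],cv2.COLOR_RGB2HSV); H,S,V=cv2.split(hsv)
    ok=~np.isnan(X[...,0])&(X[...,0]>.2)&(X[...,0]<.8)&(abs(X[...,1])<.6)
    print(n,'table z',np.nanmedian(X[ok][:,2]))
    ok0=ok
    blue=blob(ok&(H>105)&(H<130)&(S>150)&(V>60)); print('sep',rect(X[blue]),rect(top(X[blue])))
    gr=blob(ok&(H>50)&(H<75)&(S>150)); print('carrier',rect(X[gr]), rect(X[gr&(X[...,2]<.012)]))
    c=X[gr][:,:2].mean(0)
    # pull bar
    m=ok&(X[...,2]>.1)&(np.hypot(X[...,0]-.48,X[...,1]+.27)<.12); print('bar pts',rect(X[m]),rect(top(X[m])))
    r=m=ok&(H<8)&(S>170)&(V>90)&(X[...,1]<0); 
    r=blob(r); print('button',X[r].mean(0),r.sum())
    for nm,(u0,u1) in dict(layer=(-.2,.05),carton=(.2,.4)).items():
        m=ok&(X[...,2]>.028)&(X[...,2]<.055)&(X[...,1]>u0)&(X[...,1]<u1)&(V>40)&~blue&((H<25)|(S<60)) 
        m=blob(m); print(nm,rect(X[m]),rect(top(X[m],.003)))
E
```

```text
top0 table z 0.0006350641400207604
sep (array([459., 167.]), array([118.4,  59.4]), 8.68, 'z', array([27. , 29.8, 32.9]), 1167) (array([458.6, 166.9]), array([116.9,  59.4]), 8.68, 'z', array([28.4, 30.2, 32.9]), 988)
carrier (array([ 520.9, -195.4]), array([296.3, 137.5]), -84.57, 'z', array([ 5.2,  8.2, 11.6]), 2360) (array([ 520.9, -195.4]), array([296.3, 137.5]), -84.57, 'z', array([ 5.2,  8.1, 10.9]), 2278)
bar pts (array([ 533.8, -278. ]), array([102.3,  32.7]), -84.72, 'z', array([115. , 123.5, 126.5]), 564) (array([ 533.3, -278.3]), array([101.6,  29.8]), -85.85, 'z', array([122.2, 124.3, 126.7]), 389)
button [ 0.54496594 -0.27607513  0.12039298] 43
layer (array([ 514.2, -125.6]), array([119.9,  58.5]), -84.56, 'z', array([41. , 44.2, 47.3]), 1184) (array([ 514.2, -125.6]), array([119.8,  58.1]), -84.41, 'z', array([43.7, 45.1, 47.6]), 744)
carton (array([528. , 367.7]), array([118.6,  62.3]), 1.08, 'z', array([31.9, 35.5, 38.3]), 1145) (array([528. , 366.9]), array([118.3,  60. ]), 1.21, 'z', array([35. , 36.3, 38.7]), 741)
scene0 table z 0.0010289560700195593
sep (array([46
[... 297 characters left out ...]
 array([297.2, 143.5]), -84.3, 'z', array([ 5.5,  8.1, 10.4]), 2768)
bar pts (array([ 536.3, -277. ]), array([104. ,  33.2]), -81.94, 'z', array([106. , 120.2, 125.2]), 668) (array([ 535.8, -277.7]), array([102.7,  32. ]), -81.94, 'z', array([121. , 123.5, 125.5]), 328)
button [ 0.54749087 -0.27734512  0.11587214] 151
layer (array([ 516.1, -124.7]), array([121.5,  63.6]), -83.99, 'z', array([31.3, 43.8, 46.2]), 1034) (array([ 515.6, -124.5]), array([121. ,  61.9]), -84.0, 'z', array([43. , 44.5, 46.4]), 700)
carton (array([530.3, 368. ]), array([124.6,  62.2]), 1.94, 'z', array([30. , 37.1, 39.7]), 554) (array([532.1, 366.9]), array([121.1,  59.8]), 2.08, 'z', array([36.5, 37.9, 40.1]), 362)
```

```bash
python3 -m jog '[{"tx":0.28,"ty":-0.28,"wz":0.12,"hand":1},{"tx":0.28,"ty":-0.28,"wz":0.12,"hand":1},{"tx":0.28,"ty":-0.28,"wz":0.12,"hand":1},{"tx":0.28,"ty":-0.28,"wz":0.12,"hand":1},{"tx":0.57,"ty":-0.573,"tz":-0.05,"wz":0.123,"hand":1},{"tx":0.57,"ty":-0.573,"tz":-0.05,"wz":0.123,"hand":1},{"tx":0.57,"ty":-0.573,"tz":-0.05,"wz":0.123,"hand":1},{"tx":0.57,"ty":-0.573,"tz":-0.05,"wz":0.123,"hand":1}]' 30
```

```text
schema error: expected keys tx, ty, tz, wx, wy, wz, hand
```

```bash
python3 -m jog '[{"hand":1},{"hand":1},{"hand":1},{"hand":1},{"hand":1},{"hand":1},{"hand":1},{"hand":1}]'; cat >> h.py <<'E'
from scipy.spatial.transform import Rotation as Ro
def pose():
    s=state(); R=Ro.from_rotvec(s['tcp_rot']).as_matrix()
    print('tcp',np.round(s['tcp_pos']*1000,1),'yaw y',round(np.degrees(np.arctan2(R[1,1],R[0,1]))%180,2),'down',np.round(R[:,2],3),'w',round(s['grip_width']*1000,1),'F',np.round(s['force'],1),'t',s['time_s']); return s
E
python3 - <<'E'
from h import *
pose(); im=grab('wrist','w1'); X=cloud(im); H,S,V=cv2.split(cv2.cvtColor(im['pixels'],cv2.COLOR_RGB2HSV))
b=blob((H>105)&(H<130)&(S>150)&(V>60)&~np.isnan(X[...,0])); print(rect(X[b]),rect(top(X[b])))
E
```

```text
tcp [117.9 511.1 208.1] yaw y 77.0 down [-0.    -0.001 -1.   ] w 85.1 F [-0.9 -0.3 -0.3] t 0.1schema error: expected keys tx, ty, tz, wx, wy, wz, hand
Traceback (most recent call last):
  File "h.py", line 22, in blob
    return l==1+np.argmax(st[1:,4])
                ~~~~~~~~~^^^^^^^^^^
ValueError: attempt to get argmax of an empty sequence
```

View pics/w1.png

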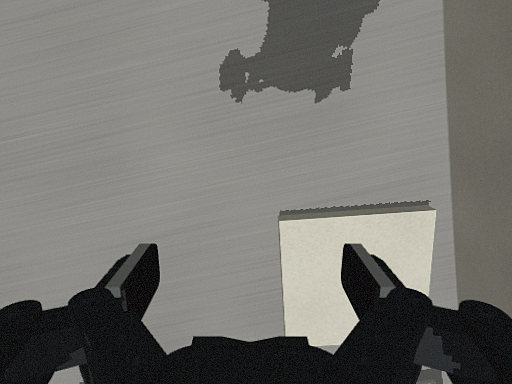

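The move was refused because every row needs all seven keys, so this wrist picture is from the start pose. It shows only a white pad and the fingertips at (150,245) and (350,245). I'll resend the move with full rows.

```bash
python3 -m jog '[{"tx":0.28,"ty":-0.28,"tz":0,"wx":0,"wy":0,"wz":0.12,"hand":1},{"tx":0.28,"ty":-0.28,"tz":0,"wx":0,"wy":0,"wz":0.12,"hand":1},{"tx":0.57,"ty":-0.573,"tz":0,"wx":0,"wy":0,"wz":0.123,"hand":1},{"tx":0.57,"ty":-0.573,"tz":0,"wx":0,"wy":0,"wz":0.123,"hand":1},{"tx":0.57,"ty":-0.573,"tz":0,"wx":0,"wy":0,"wz":0.123,"hand":1},{"tx":0.57,"ty":-0.573,"tz":0,"wx":0,"wy":0,"wz":0.123,"hand":1},{"tx":0.57,"ty":-0.573,"tz":0,"wx":0,"wy":0,"wz":0.123,"hand":1},{"tx":0.57,"ty":-0.573,"tz":0,"wx":0,"wy":0,"wz":0.123,"hand":1}]' 30; python3 -c "
from h import *
pose()"
```

```text
time_s: 0.95
tcp_pos: [0.3939, 0.2338, 0.2087]
tcp_rot: [-0.25, 3.131, 0.0]
force: [0.7, 1.5, 0.7]
grip_width: 0.0854
grip_force: 0.0
tcp [393.9 233.8 208.7] yaw y 99.14 down [ 0.  0. -1.] w 85.4 F [0.7 1.5 0.7] t 0.95
```

```bash
python3 -m jog '[{"tx":0.1,"ty":-0.1,"tz":-0.04,"wx":0,"wy":0,"wz":0,"hand":1},{"tx":0.1,"ty":-0.1,"tz":-0.08,"wx":0,"wy":0,"wz":0,"hand":1},{"tx":0.1,"ty":-0.1,"tz":-0.08,"wx":0,"wy":0,"wz":0,"hand":1},{"tx":0.1,"ty":-0.1,"tz":-0.08,"wx":0,"wy":0,"wz":0,"hand":1},{"tx":0.1,"ty":-0.1,"tz":-0.08,"wx":0,"wy":0,"wz":0,"hand":1},{"tx":0.1,"ty":-0.1,"tz":-0.08,"wx":0,"wy":0,"wz":0,"hand":1},{"tx":0.1,"ty":-0.1,"tz":-0.08,"wx":0,"wy":0,"wz":0,"hand":1},{"tx":0.1,"ty":-0.1,"tz":-0.08,"wx":0,"wy":0,"wz":0,"hand":1}]'; python3 - <<'E'
from h import *
pose(); im=grab('wrist','w2'); X=cloud(im); H,S,V=cv2.split(cv2.cvtColor(im['pixels'],cv2.COLOR_RGB2HSV))
b=blob((H>105)&(H<130)&(S>150)&(V>40)&~np.isnan(X[...,0])); print(rect(X[b]),rect(top(X[b])))
E
```

```text
time_s: 1.75
tcp_pos: [0.4528, 0.1762, 0.1612]
tcp_rot: [-0.252, 3.13, 0.0]
force: [-0.5, 0.3, 0.2]
grip_width: 0.0852
grip_force: 0.0
tcp [452.8 176.2 161.2] yaw y 99.22 down [ 0.001  0.    -1.   ] w 85.2 F [-0.5  0.3  0.2] t 1.75
(array([459.5, 166.9]), array([119.4,  61.3]), 8.96, 'z', array([29.1, 30.2, 31.4]), 6491) (array([459.7, 165.9]), array([119.4,  59.2]), 8.98, 'z', array([29.1, 30.2, 31.4]), 6480)
```

View pics/w2.png

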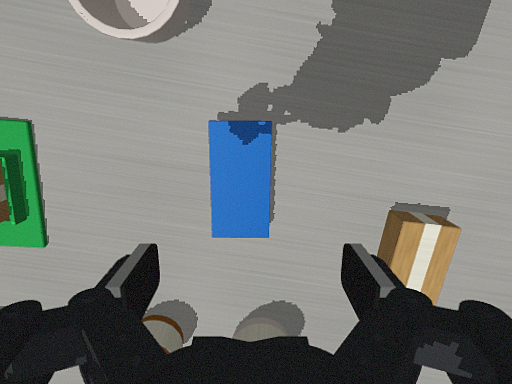

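The board is centred at (241,180) in the wrist view and squared with the fingers. All three views agree on it: (459.6, 166.6) mm, 9.0°, top at 30 mm. Descending to grasp.

```bash
python3 - <<'E'
from h import *
im=load('w2'); X=cloud(im); s=state()
for u0,u1 in((100,165),(335,400)):
    P=X[240:330,u0:u1].reshape(-1,3); P=P[P[:,2]>.1]; print('finger low z rel tcp mm',(np.percentile(P[:,2],[1,5,50])-s['tcp_pos'][2])*1000)
E
python3 -m jog '[{"tx":0.012,"ty":-0.016,"tz":-0.08,"wx":0,"wy":0,"wz":0,"hand":1},{"tx":0.012,"ty":-0.016,"tz":-0.14,"wx":0,"wy":0,"wz":0,"hand":1},{"tx":0.012,"ty":-0.016,"tz":-0.18,"wx":0,"wy":0,"wz":0,"hand":1},{"tx":0.012,"ty":-0.016,"tz":-0.21,"wx":0,"wy":0,"wz":0,"hand":1},{"tx":0.012,"ty":-0.016,"tz":-0.23,"wx":0,"wy":0,"wz":0,"hand":1},{"tx":0.012,"ty":-0.016,"tz":-0.24,"wx":0,"wy":0,"wz":0,"hand":1},{"tx":0.012,"ty":-0.016,"tz":-0.248,"wx":0,"wy":0,"wz":0,"hand":1},{"tx":0.012,"ty":-0.016,"tz":-0.248,"wx":0,"wy":0,"wz":0,"hand":1}]'; python3 -c "
from h import *
pose()"
```

```text
finger low z rel tcp mm [37.60577804 41.87126017 65.65006985]
finger low z rel tcp mm [37.7556249  42.00705686 65.44849201]
time_s: 2.6
tcp_pos: [0.4601, 0.166, 0.0118]
tcp_rot: [0.251, -3.131, 0.0]
force: [0.1, -0.1, 0.7]
grip_width: 0.0851
grip_force: 0.0
tcp [460.1 166.   11.8] yaw y 99.16 down [-0. -0. -1.] w 85.1 F [ 0.1 -0.1  0.7] t 2.6
```

```bash
python3 -m jog '[{"tx":0,"ty":0,"tz":0,"wx":0,"wy":0,"wz":0,"hand":0.8},{"tx":0,"ty":0,"tz":0,"wx":0,"wy":0,"wz":0,"hand":0.74},{"tx":0,"ty":0,"tz":0,"wx":0,"wy":0,"wz":0,"hand":0.7},{"tx":0,"ty":0,"tz":0,"wx":0,"wy":0,"wz":0,"hand":0.6},{"tx":0,"ty":0,"tz":0,"wx":0,"wy":0,"wz":0,"hand":0.5},{"tx":0,"ty":0,"tz":0,"wx":0,"wy":0,"wz":0,"hand":0.5},{"tx":0,"ty":0,"tz":0,"wx":0,"wy":0,"wz":0,"hand":0.5},{"tx":0,"ty":0,"tz":0,"wx":0,"wy":0,"wz":0,"hand":0.5}]' 25; python3 - <<'E'
from h import *
pose(); im=grab('scene','s2'); cv2.imwrite('pics/s2c.png',cv2.resize(im['pixels'][100:230,190:340,::-1],None,fx=4,fy=4))
E
```

```text
time_s: 3.4
tcp_pos: [0.46, 0.1659, 0.0118]
tcp_rot: [0.25, -3.132, 0.0]
force: [-0.4, -0.1, 0.4]
grip_width: 0.0428
grip_force: 0.0
tcp [460.  165.9  11.8] yaw y 99.14 down [-0. -0. -1.] w 42.8 F [-0.4 -0.1  0.4] t 3.4
```

View pics/s2c.png

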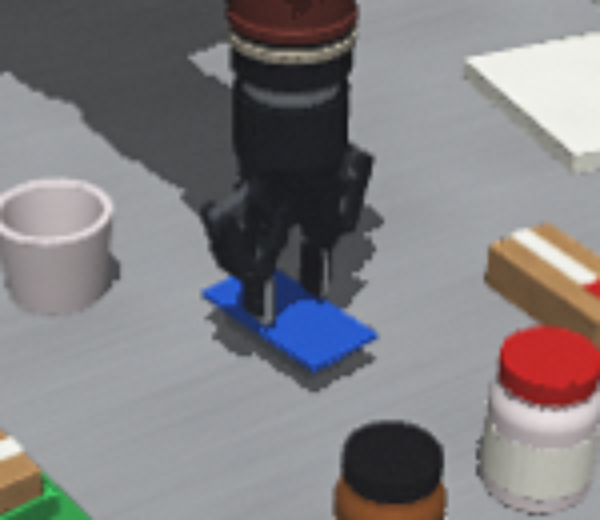

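The scene crop shows the fingers closed above the board, tips at about (265,325) and (320,295) in the crop. They passed over it rather than around it, so the tips stand higher above the TCP than I assumed. I'll measure the tip height against opening.

```bash
python3 - <<'E'
from h import *
s=pose(); im=load('s2'); X=cloud(im); H,S,V=cv2.split(cv2.cvtColor(im['pixels'],cv2.COLOR_RGB2HSV))
blue=(H>105)&(H<130)&(S>120)
print('sep',rect(X[blob(blue&~np.isnan(X[...,0]))]))
m=(abs(X[...,0]-.46)<.06)&(abs(X[...,1]-.166)<.07)&~blue&(X[...,2]>.025)
P=X[m]; a=np.radians(99.14); d=(P[:,:2]-s['tcp_pos'][:2])@np.array([np.cos(a),np.sin(a)])
for sg in(-1,1):
    q=P[(d*sg>0)]; print(sg,len(q),np.percentile(q[:,2],[0,2,5,10,25])*1000, np.percentile(d[d*sg>0][q[:,2]<.06]*1000,[5,50,95]))
im=grab('wrist','w3'); D=im['depth']; print('wrist depth finger',D[240:330:10,100:170:10].round(3))
X=cloud(im); print((X[...,2][240:330:10,100:170:10]*1000).round(0))
E
```

```text
tcp [460.1 165.9  11.8] yaw y 99.14 down [-0.  0. -1.] w 42.8 F [-0.6  0.7 -0.3] t 3.45
sep (array([465.6, 166.2]), array([119.3,  96.5]), -13.7, 'z', array([26.9, 30.8, 33.1]), 473)
-1 5603 [ 26.69878545  88.06405371 116.82190466 156.54738584 260.91691474] [-34.5971071  -27.83733769 -19.77622717]
1 1838 [ 32.37624372  55.17931144  76.49758279 103.00643357 196.25593757] [21.43591208 23.17689809 35.60005167]
wrist depth finger [[0.194 0.194 0.194 0.193 0.194 0.194 0.194]
 [0.194 0.195 0.196 0.195 0.194 0.195 0.195]
 [0.197 0.197 0.198 0.196 0.196 0.198 0.197]
 [0.2   0.198 0.199 0.199 0.199 0.2   0.2  ]
 [0.2   0.108 0.107 0.2   0.201 0.107 0.107]
 [0.1   0.101 0.1   0.11  0.109 0.102 0.101]
 [0.096 0.096 0.101 0.104 0.104 0.096 0.094]
 [0.092 0.096 0.1   0.101 0.102 0.084 0.083]
 [0.091 0.1   0.1   0.102 0.102 0.08  0.081]]
[[ -0.  -1.  -0.  -0.  -0.  -1.  -0.]
 [  1.  -0.  -0.  -0.   1.   0.  -0.]
 [  0.   1.  -1.   1.   1.  -1.   0.]
 [ -1.   1.   0.   0.   0.  -1.  -0.]
 [  1.  82.  83.   1.  -0.  83.  83.]
 [ 90.  89.  90.  81.  82.  88.  89.]
 [ 95.  94.  90.  87.  88.  95.  96.]
 [ 99.  96.  92.  91.  90. 106. 107.]
 [100.  92.  93.  91.  91. 109. 109.]]
```

View pics/w3.png

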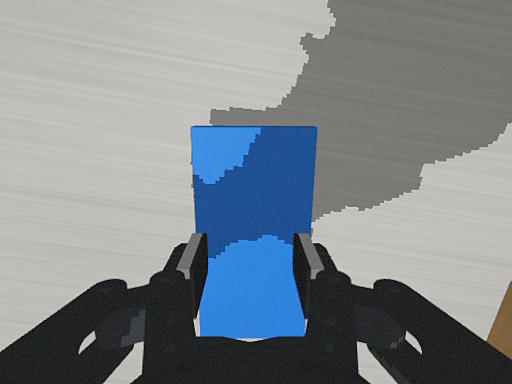

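The wrist picture shows the tips at (200,235) and (305,235), over the still-undisturbed board. I'll read the tip heights for both openings.

```bash
python3 - <<'E'
from h import *
for n,z,b in(('w2',161.2,((120,245),(160,275))),('w3',11.8,((180,232),(209,270)))):
    X=cloud(load(n)); (u0,v0),(u1,v1)=b
    print(n); print((X[v0:v1:4,u0:u1:3,2]*1000-z).round(0).astype(int))
E
```

```text
w2
[[-162 -161 -162 -162 -161 -162   41   42   42   41   42   41   37 -160]
 [-161 -160 -161 -161 -161   46   46   45   46   45   45   42   38 -161]
 [-162 -163 -160 -160   50   49   51   49   50   50   46   42   38 -161]
 [-161   46   45   54   52   53   51   53   52   50   45   43   39 -161]
 [  49   50   56   56   55   56   56   56   53   50   45   43   39 -162]
 [  53   60   60   61   59   59   60   56   54   51   47   43   40 -160]
 [  63   63   62   62   63   62   61   57   55   51   49   44   40   36]
 [  65   65   65   65   65   64   61   58   54   52   48   45   41   36]]
w3
[[-12 -12 -11 -11 -11  18  18  18  18  18]
 [-11 -13 -12 -12  32  33  33  32  32  19]
 [-11 -11 -12  37  36  38  36  38  33  19]
 [ 32  32  33  41  41  41  41  41  34  18]
 [ 37  36  45  45  46  44  45  42  33  25]
 [ 40  48  49  47  48  49  49  43  35  27]
 [ 44  52  53  52  52  52  50  44  35  26]
 [ 55  56  55  55  56  55  52  44  36  26]
 [ 59  59  60  57  59  58  52  44  37  27]
 [ 62  61  62  62  62  59  52  46  36  27]]
```

```bash
cat >> h.py <<'E'
def proj(im,X):
    K=np.array([[im['fx'],0,im['cx']],[0,im['fy'],im['cy']],[0,0,1.]])
    return cv2.projectPoints(np.atleast_2d(X).astype(float),cv2.Rodrigues(np.array(im['R']))[0],np.array(im['t']).astype(float),K,np.array([im['k1'],0,0,0,0.]))[0].reshape(-1,2)
E
python3 - <<'E'
from h import *
s=state(); a=np.radians(99.14); d=np.array([np.cos(a),np.sin(a)])
for n in('s2','w3'):
  im=load(n)
  for z in(12,24,30,37,45):
    for sg in(-1,1):
        p=proj(im,[*(s['tcp_pos'][:2]+sg*d*.0214),z/1000])[0]
        print(n,z,sg,p.round(0), 'crop',((p-[190,100])*4).round(0) if n=='s2' else '')
E
```

```text
s2 12 -1 [255. 186.] crop [261. 344.]
s2 12 1 [266. 180.] crop [306. 321.]
s2 24 -1 [255. 182.] crop [261. 330.]
s2 24 1 [266. 177.] crop [306. 307.]
s2 30 -1 [255. 181.] crop [261. 323.]
s2 30 1 [267. 175.] crop [306. 300.]
s2 37 -1 [255. 179.] crop [261. 315.]
s2 37 1 [267. 173.] crop [306. 292.]
s2 45 -1 [255. 176.] crop [261. 305.]
s2 45 1 [267. 171.] crop [307. 283.]
w3 12 -1 [216. 230.] crop 
w3 12 1 [290. 230.] crop 
w3 24 -1 [214. 239.] crop 
w3 24 1 [292. 239.] crop 
w3 30 -1 [212. 244.] crop 
w3 30 1 [294. 244.] crop 
w3 37 -1 [211. 250.] crop 
w3 37 1 [296. 250.] crop 
w3 45 -1 [209. 258.] crop 
w3 45 1 [298. 258.] crop
```

Both views put the real tips about 25 mm above the nominal TCP at 43 mm opening, and about 36 mm fully open. I'll open, go roughly 21 mm lower watching the force, and close again.

```bash
python3 -m jog '[{"tx":0,"ty":0.001,"tz":0,"wx":0,"wy":0,"wz":0,"hand":1},{"tx":0,"ty":0.001,"tz":0,"wx":0,"wy":0,"wz":0,"hand":1},{"tx":0,"ty":0.001,"tz":0,"wx":0,"wy":0,"wz":0,"hand":1},{"tx":0,"ty":0.001,"tz":0,"wx":0,"wy":0,"wz":0,"hand":1},{"tx":0,"ty":0.001,"tz":-0.01,"wx":0,"wy":0,"wz":0,"hand":1},{"tx":0,"ty":0.001,"tz":-0.02,"wx":0,"wy":0,"wz":0,"hand":1},{"tx":0,"ty":0.001,"tz":-0.02,"wx":0,"wy":0,"wz":0,"hand":1},{"tx":0,"ty":0.001,"tz":-0.02,"wx":0,"wy":0,"wz":0,"hand":1}]'
python3 - <<'E'
from h import *
s=pose(); im=grab('wrist','w4'); X=cloud(im)
print('tips abs z'); print((X[240:280:4,120:165:3,2]*1000).round(0))
E
```

```text
time_s: 4.3
tcp_pos: [0.4597, 0.1664, -0.0005]
tcp_rot: [0.25, -3.131, 0.0]
force: [-0.7, -0.1, -0.1]
grip_width: 0.086
grip_force: 0.0
tcp [459.7 166.4  -0.5] yaw y 99.15 down [-0.001 -0.    -1.   ] w 86.0 F [-0.7 -0.1 -0.1] t 4.3
tips abs z
[[-1. -0.  1. -0. -0. -1.  0.  1. -0.  0.  1.  1. -1.  0. -1.]
 [-0.  0.  1.  0.  1.  1.  1. 41. 41. 41. 42. 41. 37.  0. -0.]
 [-0. -0.  0.  1.  0. -0. 45. 44. 44. nan 45. nan 37. -0. -0.]
 [-0. -1.  1. -0.  0. 48. 48. 48. 47. 48. 45. 42. 37.  1.  0.]
 [ 0.  1. 44. 52. 52. 52. 50. 52. 52. 49. 46. 42. 37.  1.  1.]
 [48. 47. 54. 55. 54. 55. 55. 55. 53. 50. 46. 42. 39.  1. -0.]
 [51. 58. 58. 58. 59. 58. 59. 57. 54. 49. 47. 43. 40.  1.  1.]
 [60. 60. 60. 63. 61. 62. 61. 57. 54. 51. 47. 44. 40. 36. -0.]
 [65. 64. 64. 64. 65. 63. 59. 58. 55. 52. 48. 44. 41. 37. -1.]
 [66. 65. 66. 67. 65. 64. 61. 58. 56. 52. 48. 45. 40. 36. -0.]]
```

```bash
python3 -m jog '[{"tx":0,"ty":0,"tz":-0.008,"wx":0,"wy":0,"wz":0,"hand":1},{"tx":0,"ty":0,"tz":-0.016,"wx":0,"wy":0,"wz":0,"hand":1},{"tx":0,"ty":0,"tz":-0.018,"wx":0,"wy":0,"wz":0,"hand":0.8},{"tx":0,"ty":0,"tz":-0.018,"wx":0,"wy":0,"wz":0,"hand":0.75},{"tx":0,"ty":0,"tz":-0.018,"wx":0,"wy":0,"wz":0,"hand":0.72},{"tx":0,"ty":0,"tz":-0.018,"wx":0,"wy":0,"wz":0,"hand":0.66},{"tx":0,"ty":0,"tz":-0.018,"wx":0,"wy":0,"wz":0,"hand":0.6},{"tx":0,"ty":0,"tz":-0.018,"wx":0,"wy":0,"wz":0,"hand":0.6}]' 25
python3 - <<'E'
from h import *
s=pose(); im=grab('wrist','w5'); X=cloud(im); H,S,V=cv2.split(cv2.cvtColor(im['pixels'],cv2.COLOR_RGB2HSV))
b=blob((H>100)&(H<130)&(S>120)&(V>40)&~np.isnan(X[...,0])); print(rect(X[b]))
E
```

```text
time_s: 5.15
tcp_pos: [0.4601, 0.1665, -0.0108]
tcp_rot: [-0.25, 3.131, 0.0]
force: [-1.2, 0.5, 4.0]
grip_width: 0.0592
grip_force: 27.1
tcp [460.1 166.5 -10.8] yaw y 99.15 down [ 0.  0. -1.] w 59.2 F [-1.2  0.5  4. ] t 5.15
(array([451.7, 167. ]), array([104.4,  67.2]), 9.12, 'z', array([29.2, 30.2, 31.2]), 28171)
```

Gripped: 59 mm opening, 27 N. Lift, then carry toward the layer with the -93.6° turn.

```bash
python3 -m jog '[{"tx":0,"ty":0,"tz":0.03,"wx":0,"wy":0,"wz":0,"hand":0.6},{"tx":0,"ty":0,"tz":0.1,"wx":0,"wy":0,"wz":0,"hand":0.6},{"tx":0,"ty":0,"tz":0.17,"wx":0,"wy":0,"wz":0,"hand":0.6},{"tx":0.02,"ty":-0.07,"tz":0.24,"wx":0,"wy":0,"wz":-0.04,"hand":0.6},{"tx":0.04,"ty":-0.14,"tz":0.25,"wx":0,"wy":0,"wz":-0.08,"hand":0.6},{"tx":0.05,"ty":-0.2,"tz":0.25,"wx":0,"wy":0,"wz":-0.12,"hand":0.6},{"tx":0.06,"ty":-0.26,"tz":0.25,"wx":0,"wy":0,"wz":-0.16,"hand":0.6},{"tx":0.07,"ty":-0.32,"tz":0.25,"wx":0,"wy":0,"wz":-0.2,"hand":0.6}]'
python3 -c "
from h import *
pose()"
```

```text
time_s: 6.0
tcp_pos: [0.5023, -0.0271, 0.1392]
tcp_rot: [0.738, 3.053, 0.0]
force: [0.3, -0.4, -0.8]
grip_width: 0.0589
grip_force: 27.5
tcp [502.3 -27.1 139.2] yaw y 62.84 down [ 0.001 -0.    -1.   ] w 58.9 F [ 0.3 -0.4 -0.8] t 6.0
```

```bash
python3 -m jog '[{"tx":0.01,"ty":-0.05,"tz":0,"wx":0,"wy":0,"wz":-0.045,"hand":0.6},{"tx":0.02,"ty":-0.1,"tz":0,"wx":0,"wy":0,"wz":-0.09,"hand":0.6},{"tx":0.022,"ty":-0.14,"tz":0,"wx":0,"wy":0,"wz":-0.135,"hand":0.6},{"tx":0.022,"ty":-0.166,"tz":0,"wx":0,"wy":0,"wz":-0.18,"hand":0.6},{"tx":0.022,"ty":-0.166,"tz":0,"wx":0,"wy":0,"wz":-0.225,"hand":0.6},{"tx":0.022,"ty":-0.166,"tz":0,"wx":0,"wy":0,"wz":-0.27,"hand":0.6},{"tx":0.022,"ty":-0.166,"tz":0,"wx":0,"wy":0,"wz":-0.32,"hand":0.6},{"tx":0.022,"ty":-0.166,"tz":0,"wx":0,"wy":0,"wz":-0.32,"hand":0.6}]'
python3 -c "
from h import *
pose()"
```

```text
time_s: 6.8
tcp_pos: [0.5152, -0.1251, 0.1388]
tcp_rot: [-2.114, -2.323, 0.0]
force: [-1.2, 0.3, -0.1]
grip_width: 0.059
grip_force: 27.5
tcp [ 515.2 -125.1  138.8] yaw y 5.39 down [-0.  0. -1.] w 59.0 F [-1.2  0.3 -0.1] t 6.8
```

```bash
python3 - <<'E'
from h import *
pose()
for n in('scene','top','wrist'):
    im=grab(n,n[0]+'6'); X=cloud(im); H,S,V=cv2.split(cv2.cvtColor(im['pixels'],cv2.COLOR_RGB2HSV))
    ok=~np.isnan(X[...,0])
    b=(H>100)&(H<130)&(S>120)&(V>40)&ok&(X[...,2]>.1); b=blob(b); print(n,'sep',rect(X[b]),b.sum())
    g=(H>45)&(H<80)&(S>150)&ok&(X[...,2]<.03)&(X[...,2]>-.01)&(X[...,1]<.05); g=blob(g); print('carrier',rect(X[g]))
    l=(X[...,2]>.035)&(X[...,2]<.052)&(np.hypot(X[...,0]-.515,X[...,1]+.125)<.08)&~b; print('layer',rect(X[l]) if l.sum()>20 else l.sum())
E
```

```text
tcp [ 515.2 -125.1  138.8] yaw y 5.39 down [-0.  0. -1.] w 59.0 F [-1.2  0.3 -0.1] t 6.8
scene sep (array([ 518.4, -149.6]), array([69.8, 61.8]), -84.26, 'z', array([177.7, 180.3, 182. ]), 459) 459
carrier (array([ 523.3, -194.4]), array([297.9, 144.2]), -83.95, 'z', array([ 5.5,  8.2, 21.1]), 3107)
layer (array([ 516. , -124.1]), array([122.1,  63.6]), -84.12, 'z', array([37.5, 44.1, 46. ]), 926)
top sep (array([511. , -92.7]), array([59.7, 54.5]), 5.47, 'z', array([177.3, 179.6, 182.5]), 667) 667
carrier (array([543.4, -95.9]), array([104.4,  72.7]), -83.97, 'z', array([ 4.7,  7.8, 11.6]), 263)
layer (array([ 512.2, -105.2]), array([78.7, 58. ]), -84.45, 'z', array([39.6, 43.7, 47. ]), 307)
wrist sep (array([ 515.2, -118.4]), array([104.3,  60.8]), -84.3, 'z', array([178.8, 179.8, 180.8]), 28138) 28138
carrier (array([508.5, -64.1]), array([138.7,  33.6]), 5.71, 'z', array([ 7.1,  8.5, 25.5]), 4338)
layer (array([508.9, -72.1]), array([59.3,  9.8]), 5.77, 'z', array([42.8, 44.2, 45.5]), 928)
```

View pics/w6.png

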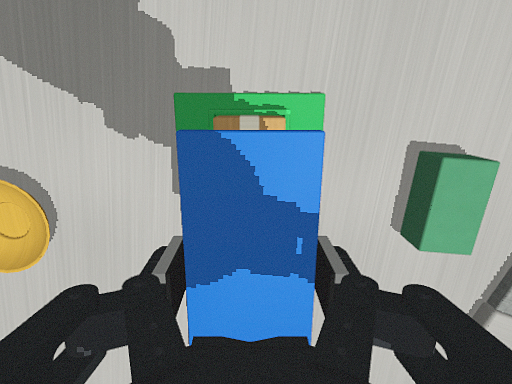

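The wrist view shows the board in the grip spanning (180,130)–(325,340), with the layer end at (250,122) squarely behind it. All views agree to about 1 mm in position and 0.3° in angle. Board underside is at 174, so about 59.5 mm to lower.

```bash
python3 -m jog '[{"tx":-0.001,"ty":0,"tz":-0.03,"wx":0,"wy":0,"wz":0,"hand":0.6},{"tx":-0.001,"ty":0,"tz":-0.06,"wx":0,"wy":0,"wz":0,"hand":0.6},{"tx":-0.001,"ty":0,"tz":-0.08,"wx":0,"wy":0,"wz":0,"hand":0.6},{"tx":-0.001,"ty":0,"tz":-0.088,"wx":0,"wy":0,"wz":0,"hand":0.6},{"tx":-0.001,"ty":0,"tz":-0.092,"wx":0,"wy":0,"wz":0,"hand":0.6},{"tx":-0.001,"ty":0,"tz":-0.095,"wx":0,"wy":0,"wz":0,"hand":0.6},{"tx":-0.001,"ty":0,"tz":-0.097,"wx":0,"wy":0,"wz":0,"hand":0.6},{"tx":-0.001,"ty":0,"tz":-0.097,"wx":0,"wy":0,"wz":0,"hand":0.6}]'
python3 -c "
from h import *
pose()"
```

```text
time_s: 7.75
tcp_pos: [0.5149, -0.1252, 0.0811]
tcp_rot: [2.111, 2.326, 0.0]
force: [-0.1, 0.5, -0.4]
grip_width: 0.0593
grip_force: 27.5
tcp [ 514.9 -125.2   81.1] yaw y 5.56 down [ 0.001 -0.    -1.   ] w 59.3 F [-0.1  0.5 -0.4] t 7.75
```

```bash
python3 -m jog '[{"tx":0,"ty":0,"tz":-0.001,"wx":0,"wy":0,"wz":0,"hand":0.6},{"tx":0,"ty":0,"tz":-0.0015,"wx":0,"wy":0,"wz":0,"hand":0.6},{"tx":0,"ty":0,"tz":-0.002,"wx":0,"wy":0,"wz":0,"hand":0.6},{"tx":0,"ty":0,"tz":-0.0025,"wx":0,"wy":0,"wz":0,"hand":0.6},{"tx":0,"ty":0,"tz":-0.003,"wx":0,"wy":0,"wz":0,"hand":0.6},{"tx":0,"ty":0,"tz":-0.003,"wx":0,"wy":0,"wz":0,"hand":0.6},{"tx":0,"ty":0,"tz":-0.003,"wx":0,"wy":0,"wz":0,"hand":0.6},{"tx":0,"ty":0,"tz":-0.003,"wx":0,"wy":0,"wz":0,"hand":0.6}]'
python3 -c "
from h import *
s=pose()"
```

```text
time_s: 8.55
tcp_pos: [0.5147, -0.1251, 0.079]
tcp_rot: [2.111, 2.326, 0.0]
force: [0.3, -0.2, -0.4]
grip_width: 0.0591
grip_force: 27.5
tcp [ 514.7 -125.1   79. ] yaw y 5.54 down [ 0.  0. -1.] w 59.1 F [ 0.3 -0.2 -0.4] t 8.55
```

```bash
python3 -m jog '[{"tx":0,"ty":0,"tz":-0.0005,"wx":0,"wy":0,"wz":0,"hand":0.6},{"tx":0,"ty":0,"tz":-0.001,"wx":0,"wy":0,"wz":0,"hand":0.6},{"tx":0,"ty":0,"tz":-0.0015,"wx":0,"wy":0,"wz":0,"hand":0.6},{"tx":0,"ty":0,"tz":-0.0015,"wx":0,"wy":0,"wz":0,"hand":0.6},{"tx":0,"ty":0,"tz":-0.0015,"wx":0,"wy":0,"wz":0,"hand":0.6},{"tx":0,"ty":0,"tz":-0.0015,"wx":0,"wy":0,"wz":0,"hand":0.6},{"tx":0,"ty":0,"tz":-0.0015,"wx":0,"wy":0,"wz":0,"hand":0.6},{"tx":0,"ty":0,"tz":-0.0015,"wx":0,"wy":0,"wz":0,"hand":0.6}]'
python3 -c "
from h import *
s=pose()"
```

```text
time_s: 9.35
tcp_pos: [0.5146, -0.1251, 0.0781]
tcp_rot: [-2.111, -2.326, 0.0]
force: [-0.6, 0.4, -1.0]
grip_width: 0.0589
grip_force: 27.5
tcp [ 514.6 -125.1   78.1] yaw y 5.55 down [-0.  0. -1.] w 58.9 F [-0.6  0.4 -1. ] t 9.35
```

```bash
python3 -m jog '[{"tx":0,"ty":0,"tz":-0.0005,"wx":0,"wy":0,"wz":0,"hand":0.6},{"tx":0,"ty":0,"tz":-0.001,"wx":0,"wy":0,"wz":0,"hand":0.6},{"tx":0,"ty":0,"tz":-0.0015,"wx":0,"wy":0,"wz":0,"hand":0.6},{"tx":0,"ty":0,"tz":-0.002,"wx":0,"wy":0,"wz":0,"hand":0.6},{"tx":0,"ty":0,"tz":-0.002,"wx":0,"wy":0,"wz":0,"hand":0.6},{"tx":0,"ty":0,"tz":-0.002,"wx":0,"wy":0,"wz":0,"hand":0.6},{"tx":0,"ty":0,"tz":-0.002,"wx":0,"wy":0,"wz":0,"hand":0.6},{"tx":0,"ty":0,"tz":-0.002,"wx":0,"wy":0,"wz":0,"hand":0.6}]'
python3 - <<'E'
from h import *
pose()
for n in('scene','wrist'):
    im=grab(n,n[0]+'7'); X=cloud(im); H,S,V=cv2.split(cv2.cvtColor(im['pixels'],cv2.COLOR_RGB2HSV))
    ok=~np.isnan(X[...,0])
    b=(H>100)&(H<130)&(S>120)&(V>40)&ok&(X[...,2]>.035)&(X[...,1]<0); b=blob(b); print(n,'sep',rect(X[b]),b.sum())
E
```

```text
time_s: 10.15
tcp_pos: [0.5147, -0.1251, 0.077]
tcp_rot: [2.111, 2.326, 0.0]
force: [-0.7, -0.9, -1.1]
grip_width: 0.0592
grip_force: 27.5
tcp [ 514.7 -125.1   77. ] yaw y 5.54 down [ 0. -0. -1.] w 59.2 F [-0.7 -0.9 -1.1] t 10.15
scene sep (array([ 519.8, -149.1]), array([69.2, 64.6]), -83.93, 'z', array([115.7, 118.1, 119.9]), 463) 463
wrist sep (array([ 514.8, -118. ]), array([103.7,  61.2]), -84.38, 'z', array([116.9, 117.8, 118.8]), 28154) 28154
```

I had the sign wrong: the board underside is 35 mm above the TCP, so contact is at TCP z of about 9 mm. 68 mm remain.

```bash
python3 -m jog '[{"tx":0,"ty":0,"tz":-0.03,"wx":0,"wy":0,"wz":0,"hand":0.6},{"tx":0,"ty":0,"tz":-0.06,"wx":0,"wy":0,"wz":0,"hand":0.6},{"tx":0,"ty":0,"tz":-0.085,"wx":0,"wy":0,"wz":0,"hand":0.6},{"tx":0,"ty":0,"tz":-0.095,"wx":0,"wy":0,"wz":0,"hand":0.6},{"tx":0,"ty":0,"tz":-0.1,"wx":0,"wy":0,"wz":0,"hand":0.6},{"tx":0,"ty":0,"tz":-0.104,"wx":0,"wy":0,"wz":0,"hand":0.6},{"tx":0,"ty":0,"tz":-0.107,"wx":0,"wy":0,"wz":0,"hand":0.6},{"tx":0,"ty":0,"tz":-0.107,"wx":0,"wy":0,"wz":0,"hand":0.6}]'
python3 - <<'E'
from h import *
pose()
for n in('scene','top','wrist'):
    im=grab(n,n[0]+'8'); X=cloud(im); H,S,V=cv2.split(cv2.cvtColor(im['pixels'],cv2.COLOR_RGB2HSV))
    ok=~np.isnan(X[...,0])
    b=(H>100)&(H<130)&(S>120)&(V>40)&ok&(X[...,2]>.035)&(X[...,1]<0); b=blob(b); print(n,'sep',rect(X[b]),b.sum())
    g=(H>45)&(H<80)&(S>150)&ok&(X[...,2]<.03)&(X[...,2]>-.01)&(X[...,1]<.05); g=blob(g); print('carrier',rect(X[g]))
E
```

```text
time_s: 11.05
tcp_pos: [0.5145, -0.1253, 0.0134]
tcp_rot: [2.111, 2.326, -0.001]
force: [-2.6, -1.1, 2.8]
grip_width: 0.0593
grip_force: 30.5
tcp [ 514.5 -125.3   13.4] yaw y 5.54 down [-0.    -0.001 -1.   ] w 59.3 F [-2.6 -1.1  2.8] t 11.05
scene sep (array([ 518.1, -150.9]), array([68.5, 62.9]), -87.04, 'z', array([52.1, 54.3, 56.3]), 443) 443
carrier (array([ 522.6, -194.4]), array([297.8, 143.2]), -84.04, 'z', array([ 5.6,  8.3, 21. ]), 3130)
top sep (array([510.5, -91.3]), array([59.4, 51.4]), 6.83, 'z', array([51.1, 54.3, 57.9]), 488) 488
carrier (array([529.5, -87.2]), array([97.7, 85.8]), 5.93, 'z', array([ 4.6,  8. , 11.5]), 351)
wrist sep (array([ 514.4, -118.5]), array([104.7,  62.1]), -83.78, 'z', array([53.3, 54.3, 55.3]), 28134) 28134
carrier (array([ 512.3, -102.1]), array([139.2, 109.9]), 5.49, 'z', array([ 7.2,  8.3, 24.8]), 22343)
```

Slight sideways contact: -2.6 N in x, 2.8 N up, from a fingertip touching the carton's near side. I'll nudge 0.7 mm toward -x and keep lowering gently.

```bash
python3 -m jog '[{"tx":-0.0012,"ty":0,"tz":0.001,"wx":0,"wy":0,"wz":0,"hand":0.6},{"tx":-0.0012,"ty":0,"tz":0,"wx":0,"wy":0,"wz":0,"hand":0.6},{"tx":-0.0012,"ty":0,"tz":-0.001,"wx":0,"wy":0,"wz":0,"hand":0.6},{"tx":-0.0012,"ty":0,"tz":-0.002,"wx":0,"wy":0,"wz":0,"hand":0.6},{"tx":-0.0012,"ty":0,"tz":-0.003,"wx":0,"wy":0,"wz":0,"hand":0.6},{"tx":-0.0012,"ty":0,"tz":-0.004,"wx":0,"wy":0,"wz":0,"hand":0.6},{"tx":-0.0012,"ty":0,"tz":-0.004,"wx":0,"wy":0,"wz":0,"hand":0.6},{"tx":-0.0012,"ty":0,"tz":-0.004,"wx":0,"wy":0,"wz":0,"hand":0.6}]'
python3 - <<'E'
from h import *
pose()
for n in('wrist',):
    im=grab(n,n[0]+'9'); X=cloud(im); H,S,V=cv2.split(cv2.cvtColor(im['pixels'],cv2.COLOR_RGB2HSV))
    b=(H>100)&(H<130)&(S>120)&(V>40)&(X[...,2]>.035)&(X[...,1]<0); b=blob(b); print(n,'sep',rect(X[b]),b.sum())
E
```

```text
time_s: 12.0
tcp_pos: [0.5145, -0.1255, 0.0116]
tcp_rot: [2.11, 2.325, 0.0]
force: [-4.8, -0.2, 14.5]
grip_width: 0.0594
grip_force: 33.1
tcp [ 514.5 -125.5   11.6] yaw y 5.54 down [ 0.001 -0.001 -1.   ] w 59.4 F [-4.8 -0.2 14.5] t 12.0
wrist sep (array([ 514.3, -118.4]), array([104.3,  62. ]), -83.6, 'z', array([51.5, 52.5, 53.4]), 28170) 28170
```

The pads straddle the carton with slight interference, and the underside is only about 2 mm above it. The commanded pose is already about 1.5 mm lower, so a slow opening will lower the board as it relaxes.

```bash
python3 -m jog '[{"tx":0,"ty":0,"tz":0,"wx":0,"wy":0,"wz":0,"hand":0.695},{"tx":0,"ty":0,"tz":0,"wx":0,"wy":0,"wz":0,"hand":0.7},{"tx":0,"ty":0,"tz":0,"wx":0,"wy":0,"wz":0,"hand":0.705},{"tx":0,"ty":0,"tz":0,"wx":0,"wy":0,"wz":0,"hand":0.71},{"tx":0,"ty":0,"tz":0,"wx":0,"wy":0,"wz":0,"hand":0.72},{"tx":0,"ty":0,"tz":0,"wx":0,"wy":0,"wz":0,"hand":0.74},{"tx":0,"ty":0,"tz":0,"wx":0,"wy":0,"wz":0,"hand":0.76},{"tx":0,"ty":0,"tz":0,"wx":0,"wy":0,"wz":0,"hand":0.8}]' 20
python3 - <<'E'
from h import *
pose()
for n in('wrist',):
    im=grab(n,n[0]+'10'); X=cloud(im); H,S,V=cv2.split(cv2.cvtColor(im['pixels'],cv2.COLOR_RGB2HSV))
    b=(H>100)&(H<130)&(S>120)&(V>40)&(X[...,2]>.035)&(X[...,1]<0); b=blob(b); print(n,'sep',rect(X[b]),b.sum())
E
```

```text
time_s: 12.85
tcp_pos: [0.514, -0.125, 0.0103]
tcp_rot: [-2.111, -2.326, -0.0]
force: [0.2, -0.6, 0.8]
grip_width: 0.0683
grip_force: 0.0
tcp [ 514.  -125.    10.3] yaw y 5.55 down [-0.  0. -1.] w 68.3 F [ 0.2 -0.6  0.8] t 12.85
wrist sep (array([ 514. , -118.4]), array([103.8,  60. ]), -84.59, 'z', array([49.2, 50.2, 51.2]), 27755) 27755
```

The board rests with its top at 50.2 mm, square at -84.6°. Open fully and rise.

```bash
python3 -m jog '[{"tx":0,"ty":0,"tz":0,"wx":0,"wy":0,"wz":0,"hand":1},{"tx":0,"ty":0,"tz":0,"wx":0,"wy":0,"wz":0,"hand":1},{"tx":0,"ty":0,"tz":0.02,"wx":0,"wy":0,"wz":0,"hand":1},{"tx":0,"ty":0,"tz":0.08,"wx":0,"wy":0,"wz":0,"hand":1},{"tx":0,"ty":0,"tz":0.15,"wx":0,"wy":0,"wz":0,"hand":1},{"tx":0,"ty":0.03,"tz":0.2,"wx":0,"wy":0,"wz":0.04,"hand":1},{"tx":0,"ty":0.05,"tz":0.25,"wx":0,"wy":0,"wz":0.06,"hand":1},{"tx":0,"ty":0.05,"tz":0.25,"wx":0,"wy":0,"wz":0.06,"hand":1}]' 30
python3 - <<'E'
from h import *
pose()
for n in('wrist','top'):
    im=grab(n,n[0]+'11'); X=cloud(im); H,S,V=cv2.split(cv2.cvtColor(im['pixels'],cv2.COLOR_RGB2HSV))
    b=(H>100)&(H<130)&(S>120)&(V>40)&(X[...,2]>.035)&(X[...,1]<0); b=blob(b); print(n,'sep',rect(X[b]),b.sum())
    g=(H>45)&(H<80)&(S>150)&(X[...,2]<.03)&(X[...,2]>-.01)&(X[...,1]<.05); g=blob(g); print('carrier',rect(X[g]),rect(X[g&(X[...,2]>.02)]))
E
```

```text
time_s: 13.7
tcp_pos: [0.5163, -0.0946, 0.1652]
tcp_rot: [1.875, 2.512, 0.004]
force: [0.9, -0.9, -0.7]
grip_width: 0.0851
grip_force: 0.0
tcp [516.3 -94.6 165.2] yaw y 16.53 down [ 0.007 -0.002 -1.   ] w 85.1 F [ 0.9 -0.9 -0.7] t 13.7
wrist sep (array([ 514.6, -126.3]), array([120. ,  59.7]), -84.55, 'z', array([49. , 50.2, 51.3]), 7261) 7261
carrier (array([ 520.9, -196. ]), array([299.2, 140.2]), -84.49, 'z', array([ 6.9,  8.1, 24.3]), 17703) (array([ 514.4, -126.4]), array([131.5,  72. ]), -84.41, 'z', array([23.7, 25.1, 26.3]), 1048)
top sep (array([494.9, -56.8]), array([134.6,  71. ]), -66.15, 'z', array([46.5, 50.2, 53.6]), 552) 552
carrier (array([463.8, -77.2]), array([77.6, 53. ]), 66.89, 'z', array([ 5.5,  8.1, 11.1]), 341) (array([ 477.1, -103.2]), array([5.1, 0.1]), -88.1, 'z', array([23.5, 24.2, 25.4]), 3)
```

View pics/w11.png

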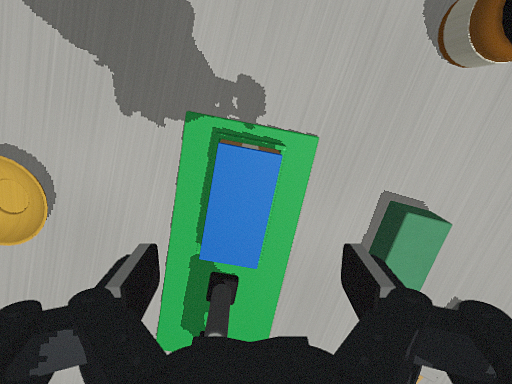

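The board sits at (514.6, -126.3), -84.55°, against the walls at (514.4, -126.4), -84.4°, which is square to within 0.3 mm. In the picture the blue board is at (242,205) on the tray. Now the loose carton.

```bash
python3 -m jog '[{"tx":0,"ty":0.07,"tz":0,"wx":0,"wy":0,"wz":0.04,"hand":1},{"tx":0.005,"ty":0.14,"tz":0,"wx":0,"wy":0,"wz":0.08,"hand":1},{"tx":0.005,"ty":0.22,"tz":0,"wx":0,"wy":0,"wz":0.125,"hand":1},{"tx":0.01,"ty":0.3,"tz":0,"wx":0,"wy":0,"wz":0.17,"hand":1},{"tx":0.01,"ty":0.38,"tz":0,"wx":0,"wy":0,"wz":0.215,"hand":1},{"tx":0.015,"ty":0.46,"tz":0,"wx":0,"wy":0,"wz":0.26,"hand":1},{"tx":0.015,"ty":0.54,"tz":0,"wx":0,"wy":0,"wz":0.305,"hand":1},{"tx":0.02,"ty":0.62,"tz":0,"wx":0,"wy":0,"wz":0.35,"hand":1}]' && python3 -m jog '[{"tx":0,"ty":0.07,"tz":0,"wx":0,"wy":0,"wz":0.04,"hand":1},{"tx":0,"ty":0.1,"tz":0,"wx":0,"wy":0,"wz":0.068,"hand":1},{"tx":0,"ty":0.1,"tz":0,"wx":0,"wy":0,"wz":0.068,"hand":1},{"tx":0,"ty":0.1,"tz":0,"wx":0,"wy":0,"wz":0.068,"hand":1},{"tx":0,"ty":0.1,"tz":0,"wx":0,"wy":0,"wz":0.068,"hand":1},{"tx":0,"ty":0.1,"tz":0,"wx":0,"wy":0,"wz":0.068,"hand":1},{"tx":0,"ty":0.1,"tz":0,"wx":0,"wy":0,"wz":0.068,"hand":1},{"tx":0,"ty":0.1,"tz":0,"wx":0,"wy":0,"wz":0.068,"hand":1}]'
python3 - <<'E'
from h import *
pose()
for n in('wrist','scene'):
    im=grab(n,n[0]+'12'); X=cloud(im); 
    m=(X[...,2]>.025)&(X[...,2]<.045)&(np.hypot(X[...,0]-.529,X[...,1]-.367)<.08); m=blob(m); print(n,rect(X[m]),rect(top(X[m],.003)))
E
```

```text
time_s: 14.6
tcp_pos: [0.525, 0.2782, 0.1591]
tcp_rot: [-0.284, -3.127, 0.002]
force: [1.3, -0.3, -0.2]
grip_width: 0.0853
grip_force: 0.0
time_s: 15.4
tcp_pos: [0.5262, 0.3364, 0.1605]
tcp_rot: [-0.042, 3.141, 0.0]
force: [-0.5, 0.6, 0.7]
grip_width: 0.0851
grip_force: 0.0
tcp [526.2 336.4 160.5] yaw y 91.52 down [ 0.  0. -1.] w 85.1 F [-0.5  0.6  0.7] t 15.4
wrist (array([530.2, 365.9]), array([120.5,  59.7]), 1.57, 'z', array([35.1, 36.3, 37.5]), 7354) (array([530.2, 365.8]), array([120.5,  59.4]), 1.57, 'z', array([35.1, 36.4, 37.5]), 7275)
scene (array([531.3, 367.1]), array([121.1,  62.3]), 2.6, 'z', array([27.7, 37.1, 39.7]), 583) (array([531.3, 367. ]), array([121. ,  59.8]), 1.71, 'z', array([36.5, 37.8, 39.9]), 387)
```

```bash
python3 -m jog '[{"tx":0.006,"ty":0.05,"tz":-0.04,"wx":0,"wy":0,"wz":0,"hand":1},{"tx":0.006,"ty":0.05,"tz":-0.1,"wx":0,"wy":0,"wz":0,"hand":1},{"tx":0.006,"ty":0.05,"tz":-0.16,"wx":0,"wy":0,"wz":0,"hand":1},{"tx":0.006,"ty":0.05,"tz":-0.2,"wx":0,"wy":0,"wz":0,"hand":1},{"tx":0.006,"ty":0.05,"tz":-0.24,"wx":0,"wy":0,"wz":0,"hand":1},{"tx":0.006,"ty":0.05,"tz":-0.27,"wx":0,"wy":0,"wz":0,"hand":1},{"tx":0.006,"ty":0.05,"tz":-0.29,"wx":0,"wy":0,"wz":0,"hand":1},{"tx":0.006,"ty":0.05,"tz":-0.298,"wx":0,"wy":0,"wz":0,"hand":1}]' 30; python3 -m jog '[{"tx":0,"ty":0,"tz":0,"wx":0,"wy":0,"wz":0,"hand":0.9},{"tx":0,"ty":0,"tz":0,"wx":0,"wy":0,"wz":0,"hand":0.8},{"tx":0,"ty":0,"tz":0,"wx":0,"wy":0,"wz":0,"hand":0.76},{"tx":0,"ty":0,"tz":0,"wx":0,"wy":0,"wz":0,"hand":0.73},{"tx":0,"ty":0,"tz":0,"wx":0,"wy":0,"wz":0,"hand":0.7},{"tx":0,"ty":0,"tz":0,"wx":0,"wy":0,"wz":0,"hand":0.6},{"tx":0,"ty":0,"tz":0,"wx":0,"wy":0,"wz":0,"hand":0.6},{"tx":0,"ty":0,"tz":0,"wx":0,"wy":0,"wz":0,"hand":0.6}]'
python3 - <<'E'
from h import *
pose()
E
```

```text
time_s: 16.3
tcp_pos: [0.529, 0.3666, -0.0196]
tcp_rot: [0.043, -3.14, 0.001]
force: [0.0, 0.7, -0.1]
grip_width: 0.0854
grip_force: 0.0
time_s: 17.1
tcp_pos: [0.53, 0.3673, -0.0176]
tcp_rot: [-0.044, 3.14, 0.001]
force: [-1.0, -0.6, 5.3]
grip_width: 0.0598
grip_force: 33.3
tcp [530.  367.3 -17.6] yaw y 91.59 down [ 0.001  0.001 -1.   ] w 59.8 F [-1.  -0.6  5.3] t 17.1
```

```bash
python3 -m jog '[{"tx":0,"ty":0,"tz":0.01,"wx":0,"wy":0,"wz":0,"hand":0.6},{"tx":0,"ty":0,"tz":0.04,"wx":0,"wy":0,"wz":0,"hand":0.6},{"tx":0,"ty":0,"tz":0.1,"wx":0,"wy":0,"wz":0,"hand":0.6},{"tx":0,"ty":0,"tz":0.17,"wx":0,"wy":0,"wz":0,"hand":0.6},{"tx":0,"ty":-0.02,"tz":0.23,"wx":0,"wy":0,"wz":-0.02,"hand":0.6},{"tx":0,"ty":-0.08,"tz":0.25,"wx":0,"wy":0,"wz":-0.06,"hand":0.6},{"tx":0,"ty":-0.15,"tz":0.25,"wx":0,"wy":0,"wz":-0.1,"hand":0.6},{"tx":0,"ty":-0.22,"tz":0.25,"wx":0,"wy":0,"wz":-0.14,"hand":0.6}]'; python3 -m jog '[{"tx":0,"ty":-0.07,"tz":0,"wx":0,"wy":0,"wz":-0.04,"hand":0.6},{"tx":-0.005,"ty":-0.14,"tz":0,"wx":0,"wy":0,"wz":-0.08,"hand":0.6},{"tx":-0.01,"ty":-0.21,"tz":0,"wx":0,"wy":0,"wz":-0.12,"hand":0.6},{"tx":-0.015,"ty":-0.28,"tz":0,"wx":0,"wy":0,"wz":-0.16,"hand":0.6},{"tx":-0.02,"ty":-0.35,"tz":0,"wx":0,"wy":0,"wz":-0.2,"hand":0.6},{"tx":-0.025,"ty":-0.42,"tz":0,"wx":0,"wy":0,"wz":-0.24,"hand":0.6},{"tx":-0.025,"ty":-0.48,"tz":0,"wx":0,"wy":0,"wz":-0.28,"hand":0.6},{"tx":-0.025,"ty":-0.53,"tz":0,"wx":0,"wy":0,"wz":-0.31,"hand":0.6}]'
python3 - <<'E'
from h import *
pose()
E
```

```text
time_s: 17.9
tcp_pos: [0.5293, 0.2338, 0.1322]
tcp_rot: [0.649, 3.073, 0.0]
force: [0.6, -0.7, -2.6]
grip_width: 0.0598
grip_force: 33.8
time_s: 18.7
tcp_pos: [0.514, -0.0851, 0.1317]
tcp_rot: [-2.014, -2.411, 0.0]
force: [0.2, -0.1, -2.7]
grip_width: 0.0593
grip_force: 33.8
tcp [514.  -85.1 131.7] yaw y 10.24 down [-0. -0. -1.] w 59.3 F [ 0.2 -0.1 -2.7] t 18.7
```

```bash
python3 -m jog '[{"tx":0,"ty":-0.04,"tz":0,"wx":0,"wy":0,"wz":-0.02,"hand":0.6},{"tx":0,"ty":-0.06,"tz":0,"wx":0,"wy":0,"wz":-0.028,"hand":0.6},{"tx":0,"ty":-0.067,"tz":0,"wx":0,"wy":0,"wz":-0.028,"hand":0.6},{"tx":0,"ty":-0.067,"tz":-0.02,"wx":0,"wy":0,"wz":-0.028,"hand":0.6},{"tx":0,"ty":-0.067,"tz":-0.05,"wx":0,"wy":0,"wz":-0.028,"hand":0.6},{"tx":0,"ty":-0.067,"tz":-0.06,"wx":0,"wy":0,"wz":-0.028,"hand":0.6},{"tx":0,"ty":-0.067,"tz":-0.06,"wx":0,"wy":0,"wz":-0.028,"hand":0.6},{"tx":0,"ty":-0.067,"tz":-0.06,"wx":0,"wy":0,"wz":-0.028,"hand":0.6}]'
python3 - <<'E'
from h import *
s=pose(); z0=s['tcp_pos'][2]
for n in('wrist','scene','top'):
    im=grab(n,n[0]+'13'); X=cloud(im); H,S,V=cv2.split(cv2.cvtColor(im['pixels'],cv2.COLOR_RGB2HSV)); r=np.hypot(X[...,0]-.515,X[...,1]+.125)
    warm=((H<25)|(S<60))&(V>60)
    m=(abs(X[...,2]-z0-.054)<.008)&(r<.08)&warm; m=blob(m); print(n,'carton top',rect(X[m]),rect(top(X[m],.003)))
    b=(H>100)&(H<130)&(S>120)&(V>40)&(X[...,2]>.035)&(X[...,1]<0); print('sep',rect(X[blob(b)]),b.sum())
    g=(H>45)&(H<80)&(S>150)&(X[...,2]<.03)&(X[...,2]>-.01)&(X[...,1]<.05)&(X[...,1]>-.4); g=blob(g); print('carrier',rect(X[g]))
E
```

```text
time_s: 19.5
tcp_pos: [0.5147, -0.1227, 0.0957]
tcp_rot: [-2.11, -2.327, -0.0]
force: [0.3, 0.7, -3.1]
grip_width: 0.0597
grip_force: 33.7
tcp [ 514.7 -122.7   95.7] yaw y 5.61 down [-0.  0. -1.] w 59.7 F [ 0.3  0.7 -3.1] t 19.5
wrist carton top (array([ 513.7, -110.1]), array([92.4, 73.2]), -84.36, 'z', array([148.4, 149.5, 150.6]), 31092) (array([ 513.9, -110.1]), array([92.3, 72.9]), -84.36, 'z', array([148.5, 149.5, 150.5]), 30571)
sep (array([508.9, -68. ]), array([59.2,  2.6]), 5.63, 'z', array([45.9, 50. , 51.1]), 296) 296
carrier (array([ 512.8, -107.3]), array([139.2, 119.7]), 5.78, 'z', array([ 7.1,  8.4, 25.4]), 5679)
scene carton top (array([ 520.7, -152.4]), array([65.7, 65.6]), 87.7, 'z', array([143.3, 150.1, 151.9]), 515) (array([ 520.3, -152.3]), array([65.7, 64.7]), 87.82, 'z', array([148.9, 150.4, 152. ]), 420)
sep (array([ 515. , -124.3]), array([120.2,  63.9]), -82.85, 'z', array([47.6, 50.2, 52.3]), 842) 842
carrier (array([ 523. , -193.9]), array([298.1, 142.1]), -84.27, 'z', array([ 5.5,  8.3, 21.3]), 3151)
top carton top (array([511.2, -88. ]), array([57.5, 48.8]), 6.09, 'z', array([147.2, 149.8, 152.2]), 550) (array([511.2, -87.9]), array([57.2, 48.9]), 6.33, 'z', array([148.9, 150.2, 152.3]), 439)
sep (array([511.4, -96.3]), array([60.7, 57.4]), -84.7, 'z', array([46.5, 49.8, 52.4]), 98) 98
carrier (array([547.2, -90.4]), array([94.6, 62.6]), -83.83, 'z', array([ 4.8,  7.5, 10.9]), 220)
```

```bash
python3 -m jog '[{"tx":-0.0008,"ty":-0.004,"tz":-0.02,"wx":0,"wy":0,"wz":0,"hand":0.6},{"tx":-0.0008,"ty":-0.004,"tz":-0.05,"wx":0,"wy":0,"wz":0,"hand":0.6},{"tx":-0.0008,"ty":-0.004,"tz":-0.075,"wx":0,"wy":0,"wz":0,"hand":0.6},{"tx":-0.0008,"ty":-0.004,"tz":-0.088,"wx":0,"wy":0,"wz":0,"hand":0.6},{"tx":-0.0008,"ty":-0.004,"tz":-0.095,"wx":0,"wy":0,"wz":0,"hand":0.6},{"tx":-0.0008,"ty":-0.004,"tz":-0.099,"wx":0,"wy":0,"wz":0,"hand":0.6},{"tx":-0.0008,"ty":-0.004,"tz":-0.101,"wx":0,"wy":0,"wz":0,"hand":0.6},{"tx":-0.0008,"ty":-0.004,"tz":-0.101,"wx":0,"wy":0,"wz":0,"hand":0.6}]'
python3 - <<'E'
from h import *
s=pose(); z0=s['tcp_pos'][2]
for n in('wrist','scene','top'):
    im=grab(n,n[0]+'14'); X=cloud(im); H,S,V=cv2.split(cv2.cvtColor(im['pixels'],cv2.COLOR_RGB2HSV)); r=np.hypot(X[...,0]-.515,X[...,1]+.125)
    warm=((H<25)|(S<60))&(V>60)
    m=(abs(X[...,2]-z0-.054)<.008)&(r<.08)&warm; m=blob(m); print(n,'carton top',rect(X[m]))
E
```

```text
time_s: 20.45
tcp_pos: [0.5144, -0.1258, 0.0352]
tcp_rot: [2.111, 2.326, 0.0]
force: [0.0, 0.1, -2.4]
grip_width: 0.0593
grip_force: 33.7
tcp [ 514.4 -125.8   35.2] yaw y 5.54 down [ 0.001 -0.    -1.   ] w 59.3 F [ 0.   0.1 -2.4] t 20.45
wrist carton top (array([ 512.1, -113.3]), array([92.3, 75.3]), -84.5, 'z', array([88. , 89.1, 90.1]), 31108)
scene carton top (array([ 519.9, -154.8]), array([66.3, 64.3]), 0.14, 'z', array([83.6, 89.2, 91.4]), 492)
top carton top (array([510.3, -90.2]), array([57.5, 47.6]), 6.55, 'z', array([86.4, 89. , 91.7]), 467)
```

```bash
python3 -m jog '[{"tx":0,"ty":0.0007,"tz":-0.001,"wx":0,"wy":0,"wz":0,"hand":0.6},{"tx":0,"ty":0.0007,"tz":-0.002,"wx":0,"wy":0,"wz":0,"hand":0.6},{"tx":0,"ty":0.0007,"tz":-0.003,"wx":0,"wy":0,"wz":0,"hand":0.6},{"tx":0,"ty":0.0007,"tz":-0.0037,"wx":0,"wy":0,"wz":0,"hand":0.6},{"tx":0,"ty":0.0007,"tz":-0.0042,"wx":0,"wy":0,"wz":0,"hand":0.6},{"tx":0,"ty":0.0007,"tz":-0.0046,"wx":0,"wy":0,"wz":0,"hand":0.6},{"tx":0,"ty":0.0007,"tz":-0.0046,"wx":0,"wy":0,"wz":0,"hand":0.6},{"tx":0,"ty":0.0007,"tz":-0.0046,"wx":0,"wy":0,"wz":0,"hand":0.6}]'
```

```text
time_s: 21.4
tcp_pos: [0.5141, -0.1252, 0.0324]
tcp_rot: [2.111, 2.326, 0.0]
force: [-2.8, 0.9, 5.0]
grip_width: 0.0594
grip_force: 34.7
```

Contact felt (force from -2.4 to +5 N). Release slowly.

```bash
python3 -m jog '[{"tx":0,"ty":0,"tz":0,"wx":0,"wy":0,"wz":0,"hand":0.695},{"tx":0,"ty":0,"tz":0,"wx":0,"wy":0,"wz":0,"hand":0.7},{"tx":0,"ty":0,"tz":0,"wx":0,"wy":0,"wz":0,"hand":0.705},{"tx":0,"ty":0,"tz":0,"wx":0,"wy":0,"wz":0,"hand":0.71},{"tx":0,"ty":0,"tz":0,"wx":0,"wy":0,"wz":0,"hand":0.72},{"tx":0,"ty":0,"tz":0,"wx":0,"wy":0,"wz":0,"hand":0.76},{"tx":0,"ty":0,"tz":0,"wx":0,"wy":0,"wz":0,"hand":0.85},{"tx":0,"ty":0,"tz":0,"wx":0,"wy":0,"wz":0,"hand":1}]' 20 && python3 -m jog '[{"tx":0,"ty":0,"tz":0,"wx":0,"wy":0,"wz":0,"hand":1},{"tx":0,"ty":0,"tz":0,"wx":0,"wy":0,"wz":0,"hand":1},{"tx":0,"ty":0,"tz":0.02,"wx":0,"wy":0,"wz":0,"hand":1},{"tx":0,"ty":0,"tz":0.07,"wx":0,"wy":0,"wz":0,"hand":1},{"tx":0,"ty":0,"tz":0.14,"wx":0,"wy":0,"wz":0,"hand":1},{"tx":0,"ty":0.02,"tz":0.21,"wx":0,"wy":0,"wz":0,"hand":1},{"tx":0,"ty":0.04,"tz":0.25,"wx":0,"wy":0,"wz":0,"hand":1},{"tx":0,"ty":0.04,"tz":0.25,"wx":0,"wy":0,"wz":0,"hand":1}]'
python3 - <<'E'
from h import *
s=pose()
for n in('wrist','scene'):
    im=grab(n,n[0]+'15'); X=cloud(im); H,S,V=cv2.split(cv2.cvtColor(im['pixels'],cv2.COLOR_RGB2HSV)); r=np.hypot(X[...,0]-.515,X[...,1]+.125)
    m=(X[...,2]>.075)&(X[...,2]<.1)&(r<.075); m=blob(m); print(n,'carton top',rect(X[m]),rect(top(X[m],.003)))
    b=(H>100)&(H<130)&(S>120)&(V>40)&(X[...,2]>.035)&(X[...,1]<0); print('sep',rect(X[b]) if b.sum()>20 else b.sum())
    g=(H>45)&(H<80)&(S>150)&(X[...,2]<.03)&(X[...,2]>-.01)&(X[...,1]<.05)&(X[...,1]>-.4); g=blob(g); print('carrier',rect(X[g]),rect(X[g&(X[...,2]>.02)]))
E
```

```text
time_s: 22.2
tcp_pos: [0.5141, -0.1253, 0.0321]
tcp_rot: [2.111, 2.326, 0.0]
force: [0.3, 0.4, 1.1]
grip_width: 0.0845
grip_force: 0.0
time_s: 23.0
tcp_pos: [0.5162, -0.1009, 0.1867]
tcp_rot: [2.106, 2.323, 0.005]
force: [-0.3, -0.2, 0.1]
grip_width: 0.0855
grip_force: 0.0
tcp [ 516.2 -100.9  186.7] yaw y 5.61 down [ 0.007 -0.002 -1.   ] w 85.5 F [-0.3 -0.2  0.1] t 23.0
wrist carton top (array([ 514.1, -126.6]), array([120.8,  60.1]), -84.22, 'z', array([85. , 86.2, 87.4]), 8099) (array([ 514.1, -126.7]), array([120.7,  59.8]), -84.2, 'z', array([85.1, 86.3, 87.4]), 7973)
sep 14
carrier (array([ 521.1, -192.6]), array([291.9, 139.1]), -84.38, 'z', array([6.9, 8.1, 9.6]), 14822) (array([508.6, -67. ]), array([71.1, 13.4]), 4.43, 'z', array([20.8, 25.1, 26.5]), 395)
scene carton top (array([ 516.5, -124.7]), array([120.6,  63.8]), -85.0, 'z', array([77.6, 86.2, 88.3]), 989) (array([ 515.3, -124.6]), array([120.2,  60.3]), -83.98, 'z', array([85.2, 86.6, 88.5]), 740)
sep (array([ 541.6, -129.6]), array([126.6,  43.6]), 75.07, 'z', array([45.4, 48.6, 52.4]), 101)
carrier (array([ 523.4, -193.9]), array([298.5, 142.3]), -84.65, 'z', array([ 5.6,  8.3, 21.4]), 3098) (array([ 519.8, -192.8]), array([274.4,  72.6]), 75.32, 'z', array([20.6, 24. , 26.7]), 179)
```

The carton is at (514.1, -126.6), -84.2°, with its top at 86.2 mm, squarely on the stack. Next, move over the bar.

```bash
python3 -m jog '[{"tx":0.01,"ty":-0.07,"tz":0,"wx":0,"wy":0,"wz":0,"hand":1},{"tx":0.015,"ty":-0.14,"tz":0,"wx":0,"wy":0,"wz":0,"hand":1},{"tx":0.02,"ty":-0.2,"tz":0,"wx":0,"wy":0,"wz":0,"hand":1},{"tx":0.025,"ty":-0.2,"tz":0,"wx":0,"wy":0,"wz":0,"hand":1},{"tx":0.027,"ty":-0.2,"tz":0,"wx":0,"wy":0,"wz":0,"hand":1},{"tx":0.027,"ty":-0.2,"tz":0,"wx":0,"wy":0,"wz":0,"hand":1},{"tx":0.027,"ty":-0.2,"tz":0,"wx":0,"wy":0,"wz":0,"hand":1},{"tx":0.027,"ty":-0.2,"tz":0,"wx":0,"wy":0,"wz":0,"hand":1}]' 50
python3 - <<'E'
from h import *
s=pose()
im=grab('wrist','w16'); X=cloud(im); H,S,V=cv2.split(cv2.cvtColor(im['pixels'],cv2.COLOR_RGB2HSV)); r=np.hypot(X[...,0]-.53,X[...,1]+.28)
m=(X[...,2]>.118)&(X[...,2]<.13)&(r<.075)&(S<90); 
print('bar top',rect(X[m]) if m.sum()>9 else 0)
rd=((H<8)|(H>172))&(S>150)&(r<.06); print('button',rect(X[rd]) if rd.sum()>9 else 0)
E
```

```text
time_s: 23.9
tcp_pos: [0.5302, -0.2203, 0.1821]
tcp_rot: [-2.11, -2.327, 0.0]
force: [-0.6, 0.3, -0.1]
grip_width: 0.0858
grip_force: 0.0
tcp [ 530.2 -220.3  182.1] yaw y 5.61 down [-0.  0. -1.] w 85.8 F [-0.6  0.3 -0.1] t 23.9
bar top (array([ 529.4, -280.2]), array([102.5,  23.9]), -84.17, 'z', array([121.5, 123.8, 125. ]), 2973)
button (array([ 536.8, -274.5]), array([109.3,  26.4]), -79.69, 'z', array([111.2, 119.9, 121. ]), 530)
```

View pics/w16.png

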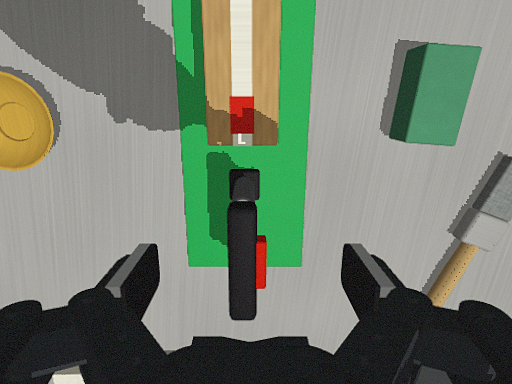

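The bar is at (243,262) in the image and the button at (261,262). Bar centre is (529.4, -280.2) with its top at 124 mm, as expected. Move over it and straddle it.

```bash
python3 -m jog '[{"tx":0,"ty":-0.06,"tz":0,"wx":0,"wy":0,"wz":0,"hand":1},{"tx":0,"ty":-0.0985,"tz":0,"wx":0,"wy":0,"wz":0,"hand":1},{"tx":0,"ty":-0.0985,"tz":-0.03,"wx":0,"wy":0,"wz":0,"hand":1},{"tx":0,"ty":-0.0985,"tz":-0.08,"wx":0,"wy":0,"wz":0,"hand":1},{"tx":0,"ty":-0.0985,"tz":-0.13,"wx":0,"wy":0,"wz":0,"hand":1},{"tx":0,"ty":-0.0985,"tz":-0.16,"wx":0,"wy":0,"wz":0,"hand":1},{"tx":0,"ty":-0.0985,"tz":-0.178,"wx":0,"wy":0,"wz":0,"hand":1},{"tx":0,"ty":-0.0985,"tz":-0.178,"wx":0,"wy":0,"wz":0,"hand":1}]' && python3 -m jog '[{"tx":0,"ty":0,"tz":0,"wx":0,"wy":0,"wz":0,"hand":0.8},{"tx":0,"ty":0,"tz":0,"wx":0,"wy":0,"wz":0,"hand":0.7},{"tx":0,"ty":0,"tz":0,"wx":0,"wy":0,"wz":0,"hand":0.6},{"tx":0,"ty":0,"tz":0,"wx":0,"wy":0,"wz":0,"hand":0.5},{"tx":0,"ty":0,"tz":0,"wx":0,"wy":0,"wz":0,"hand":0.4},{"tx":0,"ty":0,"tz":0,"wx":0,"wy":0,"wz":0,"hand":0.3},{"tx":0,"ty":0,"tz":0,"wx":0,"wy":0,"wz":0,"hand":0.2},{"tx":0,"ty":0,"tz":0,"wx":0,"wy":0,"wz":0,"hand":0.1}]' 50; python3 -c "
from h import *
pose()"
```

```text
time_s: 24.75
tcp_pos: [0.5296, -0.2796, 0.0743]
tcp_rot: [-2.11, -2.325, 0.0]
force: [1.0, -0.0, 0.7]
grip_width: 0.0858
grip_force: 0.0
time_s: 25.55
tcp_pos: [0.5305, -0.2807, 0.0764]
tcp_rot: [2.111, 2.325, -0.0]
force: [-2.7, 0.9, 9.0]
grip_width: 0.0248
grip_force: 49.1
tcp [ 530.5 -280.7   76.4] yaw y 5.54 down [ 0.001 -0.001 -1.   ] w 24.8 F [-2.7  0.9  9. ] t 25.55
```

Gripped at 25 mm opening and 49 N, so the button is in. Draw up smoothly.

```bash
python3 -m jog '[{"tx":0,"ty":0,"tz":0.01,"wx":0,"wy":0,"wz":0,"hand":0.1},{"tx":0,"ty":0,"tz":0.03,"wx":0,"wy":0,"wz":0,"hand":0.1},{"tx":0,"ty":0,"tz":0.055,"wx":0,"wy":0,"wz":0,"hand":0.1},{"tx":0,"ty":0,"tz":0.08,"wx":0,"wy":0,"wz":0,"hand":0.1},{"tx":0,"ty":0,"tz":0.105,"wx":0,"wy":0,"wz":0,"hand":0.1},{"tx":0,"ty":0,"tz":0.13,"wx":0,"wy":0,"wz":0,"hand":0.1},{"tx":0,"ty":0,"tz":0.145,"wx":0,"wy":0,"wz":0,"hand":0.1},{"tx":0,"ty":0,"tz":0.155,"wx":0,"wy":0,"wz":0,"hand":0.1}]'; python3 -c "
from h import *
pose()"
```

```text
time_s: 26.35
tcp_pos: [0.5305, -0.2806, 0.1687]
tcp_rot: [2.111, 2.326, -0.0]
force: [4.4, -3.5, -8.0]
grip_width: 0.0247
grip_force: 50.2
tcp [ 530.5 -280.6  168.7] yaw y 5.54 down [ 0. -0. -1.] w 24.7 F [ 4.4 -3.5 -8. ] t 26.35
```

```bash
python3 -m jog '[{"tx":0,"ty":0,"tz":0.004,"wx":0,"wy":0,"wz":0,"hand":0.1},{"tx":0,"ty":0,"tz":0.008,"wx":0,"wy":0,"wz":0,"hand":0.1},{"tx":0,"ty":0,"tz":0.011,"wx":0,"wy":0,"wz":0,"hand":0.1},{"tx":0,"ty":0,"tz":0.014,"wx":0,"wy":0,"wz":0,"hand":0.1},{"tx":0,"ty":0,"tz":0.015,"wx":0,"wy":0,"wz":0,"hand":0.1},{"tx":0,"ty":0,"tz":0.016,"wx":0,"wy":0,"wz":0,"hand":0.1},{"tx":0,"ty":0,"tz":0.016,"wx":0,"wy":0,"wz":0,"hand":0.1},{"tx":0,"ty":0,"tz":0.016,"wx":0,"wy":0,"wz":0,"hand":0.1}]'; python3 - <<'E'
from h import *
pose()
for n in('scene','top'):
    im=grab(n,n[0]+'17'); X=cloud(im); r=np.hypot(X[...,0]-.53,X[...,1]+.28); H,S,V=cv2.split(cv2.cvtColor(im['pixels'],cv2.COLOR_RGB2HSV))
    P=X[(r<.065)&(V<60)&(X[...,2]>.19)&(X[...,2]<.235)&(abs((X[...,1]+.28))>.025)]; print(n,np.percentile(P[:,2],[50,75,90,97])*1000,len(P))
    m=(X[...,2]>.075)&(X[...,2]<.1)&(np.hypot(X[...,0]-.515,X[...,1]+.125)<.075); print(rect(X[blob(m)]))
cv2.imwrite('pics/s17c.png',cv2.resize(load('s17')['pixels'][130:300,60:240,::-1],None,fx=3,fy=3))
E
```

```text
time_s: 27.15
tcp_pos: [0.5304, -0.2806, 0.1766]
tcp_rot: [-2.111, -2.326, 0.0]
force: [5.9, -5.1, -14.4]
grip_width: 0.0244
grip_force: 50.7
tcp [ 530.4 -280.6  176.6] yaw y 5.53 down [-0.001  0.    -1.   ] w 24.4 F [  5.9  -5.1 -14.4] t 27.15
scene [219.00251975 223.25646628 224.45084277 225.11898975] 345
(array([ 515.3, -124.6]), array([121. ,  64.1]), -84.05, 'z', array([77.9, 86.3, 88.4]), 983)
top [223.14378018 224.28184277 225.44240127 226.607969  ] 190
(array([ 515. , -125.6]), array([120.7,  60.8]), -84.47, 'z', array([83. , 86.2, 89. ]), 1323)
```

View pics/s17c.png

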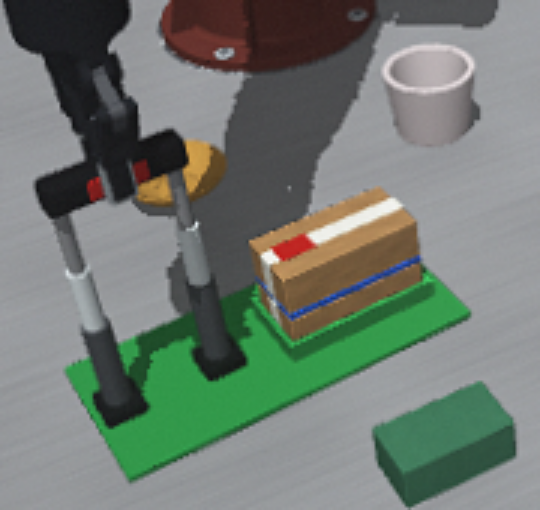

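The crop shows the handle fully extended with the bar gripped at (110,175), and the stack square at (335,260). Bar top is about 224 mm and the force rose to 14 N, so it is at the second stop. I'll add a slight extra pull to confirm, then hand in.

```bash
python3 -m jog '[{"tx":0,"ty":0,"tz":0.001,"wx":0,"wy":0,"wz":0,"hand":0.1},{"tx":0,"ty":0,"tz":0.0015,"wx":0,"wy":0,"wz":0,"hand":0.1},{"tx":0,"ty":0,"tz":0.0015,"wx":0,"wy":0,"wz":0,"hand":0.1},{"tx":0,"ty":0,"tz":0.0015,"wx":0,"wy":0,"wz":0,"hand":0.1},{"tx":0,"ty":0,"tz":0.0015,"wx":0,"wy":0,"wz":0,"hand":0.1},{"tx":0,"ty":0,"tz":0.0015,"wx":0,"wy":0,"wz":0,"hand":0.1},{"tx":0,"ty":0,"tz":0.0015,"wx":0,"wy":0,"wz":0,"hand":0.1},{"tx":0,"ty":0,"tz":0.0015,"wx":0,"wy":0,"wz":0,"hand":0.1}]'
```

```text
time_s: 28.05
tcp_pos: [0.5303, -0.2806, 0.1766]
tcp_rot: [-2.111, -2.325, 0.0]
force: [8.6, -6.9, -22.0]
grip_width: 0.0244
grip_force: 50.6
```

The position stayed at 176.6 mm while the force rose to 22 N, so the handle is on the hard stop. Handing in.

```bash
python3 -c "
from workcell import close_job
print(close_job())"
```

```text
the job is handed in; nothing more can be done
None
```

The job is handed in: the board and loose carton are stacked squarely on the packed carton, the handle is drawn fully out to its second stop with the bar still gripped, and I kept clear of the jars and green box.

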